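# Change the screen plate on the grain tester

## Task

Change the screen on the grain tester: lift the round-hole screen off the two pins of the sloped deck and lay it square and centred across both rails of the low rack, then lower the slotted screen over the two pins until it lies flush on the deck. Set the screens down rather than dropping them, and leave the other things on the bench where they are.

Things in the scene. Friction and masses are not known exactly. Their poses are not given: they have to be found in the camera images.
- deck: the tester's steel deck, 132 x 102 mm, sloping 12 degrees down towards the robot, centre 95 mm above the table. Origin: centre of its upper face; x runs uphill, z is normal to the face. Two fixed steel pins stand along z at (+42,+27) and (-42,-27) mm, 10 mm across, 18 mm high: straight for 9 mm, then tapering to 4 mm.
- tester: the grain tester that carries the deck, fixed, white and grey, 200 mm wide (y). Origin: on the table below the deck's centre; its front edge is at x = -90 mm, its housing, 150 mm high, from x = 90 to 255 mm.
- rack: low fixed rack: white base 130 x 120 mm, two steel rails along its y, each 10 mm wide and 110 mm long, at x = -40 and +40 mm, their tops 70 mm above the table. Origin: centre of its underside on the table.
- screen_round: screen fitted on the deck at the start: aluminium plate 120 (x) x 90 (y) x 6 mm, two 12.5 mm locating holes at (+42,+27) and (-42,-27) mm; on its centre a black bar grip 50 mm long (x), 12 mm thick (y), from 6 to 46 mm above the underside; same after a half turn. Origin: centre of underside, z up. Perforation (look only): round black dots.
- screen_slot: screen to be fitted, at the start flat on the table: aluminium plate 120 (x) x 90 (y) x 6 mm, two 12.5 mm locating holes at (+42,+27) and (-42,-27) mm; on its centre a black bar grip 50 mm long (x), 12 mm thick (y), from 6 to 46 mm above the underside; same after a half turn. Origin: centre of underside, z up. Perforation (look only): long narrow black slots along x.
- blank: bystander: plain aluminium blanking plate 120 x 90 x 6 mm with no holes and a round black knob, 34 mm high. Origin: centre of underside.
- jug: bystander: steel jug 96 mm across, 115 mm high, with a handle at its +y. Origin: centre of underside.
- bowl: bystander: turquoise enamel bowl 140 mm across, 55 mm high. Origin: centre of underside.
- jar: bystander: closed glass jar 60 mm across, 62 mm high. Origin: centre of underside.
- cup: bystander: aluminium sample cup 60 mm across, 50 mm high. Origin: centre of underside.
- brush: bystander: hand brush with an wooden handle, about 150 mm long, lying on the table along its x.
- stand: bystander, fixed: funnel stand, base 100 (x) x 90 (y) mm, a post 262 mm high at its x = +38 mm and an aluminium funnel 68 mm across, 165 to 235 mm above the table. Origin: centre of its underside.
Not all that is in view belongs to the job. What is shaped like the screen_slot but brown is not meant. Leave any yellow look-alike of the screen_round alone.

How it is judged:
On the way, in this order (a step that is already met when the one before it is completed fails the run):
1. the round-hole screen lies released across both rails of the rack (x of screen_round in the frame of rack between -0.018 and 0.018 m and y of screen_round in the frame of rack between -0.03 and 0.03 m and z of screen_round in the frame of rack between 0.067 and 0.073 m and angle between the x axis of screen_round and the x axis of rack, either way round below 0.3 rad and angle between screen_round's own z axis and vertical below 0.05 rad and contact force between the fingers and screen_round below 0.1 N and linear speed of screen_round below 0.02 m/s and angular speed of screen_round below 0.1 rad/s), for 0.2 s.
2. the slotted screen lies released and flush on the deck, over the pins (x of screen_slot in the frame of deck between -0.004 and 0.004 m and y of screen_slot in the frame of deck between -0.004 and 0.004 m and z of screen_slot in the frame of deck between -0.002 and 0.002 m and angle between the x axis of screen_slot and the x axis of deck, either way round below 0.08 rad and angle between the z axis of screen_slot and the z axis of deck, either way round below 0.03 rad and contact force between the fingers and screen_slot below 0.1 N and linear speed of screen_slot below 0.02 m/s and angular speed of screen_slot below 0.1 rad/s), for 0.2 s.
At the end, for the whole second after the job is handed in: Round-hole screen level on both rack rails, centred within 18 mm across and 30 mm along the rails, square within 0.3 rad; slotted screen on the deck over the pins, within 2 mm of flush, 4 mm of centre, 0.03 rad of the slope; both released and at rest (all of step 1 and all of step 2); the robot touches nothing.
It fails at once if a screen is dropped (falls freely at over 0.5 m/s, about 13 mm) ((linear speed of screen_round above 0.5 m/s and contact force between the fingers and screen_round below 0.1 N) or (linear speed of screen_slot above 0.5 m/s and contact force between the fingers and screen_slot below 0.1 N)).
It fails at once if a bystander on the bench is moved by more than 25 mm (distance of any of jug, bowl, jar, cup, brush, blank from where it was at the start of the episode above 0.025 m).
It also fails if it takes over 67 s, if anything falls off the work surface, if the arm or the gripper's body presses on something with over 40 N, if the wrist force passes 120 N, or if a joint passes its speed limit or range.

## Robot

A 7-joint arm with a two-finger parallel gripper is mounted at the origin on the work surface. World frame = base frame: x ahead of the robot, y to its left, z up, the work surface at z = 0. Lengths are in m, angles in rad, forces in N, time in s.
With the tool pointing down it reaches from about 0.425 to 0.95 m from the base axis. Payload 4.7 kg.
Tool frame: the origin (TCP) lies on the centre line of the jaws, within the pads' length; the fingertips stand robot.nose_length ahead of it and the grasp point (between the pads) lies 8 mm behind it (robot.nose_length is the distance from the TCP to the fingertips, in m); z points along the fingers, y is the line along which they close (so a half turn about z gives the same grasp; the last joint's range is limited). The gripper opens to 85 mm and grips with 20 to 120 N. Pads are 22 mm wide; open, the fingers measure 114 mm over their backs; the gripper's body (76 mm by 85 mm) begins 54 mm behind the grasp point. The pads swing forward as they close: fully open they stand 13 mm farther back than shut.
Start: joints at [-1.256, 0.469, -0.049, 1.532, 0.024, 1.141, -0.082], TCP at [0.227, 0.636, 0.242] pointing down, gripper open.
Joint ranges: [-2.59, 2.59], [-0.33, 1.99], [-1.39, 1.29], [0.1, 2.45], [-1.04, 4.18], [0.21, 1.99], [-2.66, 2.66]. Speed limits (rad/s): [2.57, 2.57, 3.14, 3.14, 3.14, 3.14, 3.14].

## Interface

Orientations are given as [roll, pitch, yaw] about the fixed x, y, z axes, in that order (R = Rz(yaw) Ry(pitch) Rx(roll)).
In Python, from plant import robot gives the robot as it stands. Calls block until the motion is done:
- robot.goto(position, orientation): joint-space move of the TCP to a pose.
- robot.move_straight(position, vel=0.15, attitude=None, contact_N=None): straight line of the TCP; attitude=None keeps the orientation; vel is the mean speed in m/s. With contact_N (N) it stops when the force on the tool has changed by that much, and returns True; else False.
- robot.move_joints(angles): joint-space move.
- robot.grip(opening, strength=None): opening from 0.0 (shut) to 1.0 (fully open); strength is the grip in N (None keeps the last); returns when the fingers have stopped.
- robot.sleep(seconds).
- robot.inverse_kinematics(position, orientation): joint angles nearest the present ones, or None.
- robot.sense(): the state.
- robot.grab_frame(name): name is "scene" or "top" or "wrist"; returns a dict with "image" (480x640x3 uint8, red, green, blue), "range_z" (480x640 float32, m along the optical axis (not along the pixel's ray), 0 where there is no reading), "fx", "fy", "cx", "cy" (pixels), "R" (3x3) and "t" (3): a world point X has camera coordinates R X + t. Camera axes: x right, y down, z forward; pixel columns grow to the right and rows downward; lengths in m; the calibration is good to about 2 mm. A picture is of the moment at which its call begins.
A pose or a line that the arm cannot do raises robot.IKError and nothing moves.
- robot.close_job(): hands the job in; it is judged then, once.
The state is a dict: "t": time; "joint_pos": joint angles; "joint_velocities": joint speeds; "effort": joint torques, N m; "tcp_pos": TCP position; "tcp_rot": TCP orientation; "wrist_force": force on the tool from outside, world axes, zero at the start; "torque": the same for the moment, N m; "opening": opening from 0.0 (shut) to 1.0 (fully open); "gripper_force": force on a finger pad.
Only numpy, scipy, OpenCV 4.12 (cv2) and the standard library are available. Lean on these libraries where they do the work, as an engineer would, in place of code of your own. Each camera call takes 0.05 s, during which the arm holds its last target. There are 200 camera calls.

## Working session

There is one attempt and no reset: what is moved stays moved. The work goes in short steps, each a Python script; the robot and the scene stay as the last script left them, time stands still between calls to the robot, and variables do not carry over. Pictures are saved under pics/ and viewed, at most 10 in all, crops included, and the job is handed in when it is done.

```bash
ls; mkdir -p pics; python3 - <<'E'
from plant import robot
import cv2, numpy as np, pickle
for n in ("scene","top"):
    f=robot.grab_frame(n); pickle.dump(f,open(f"{n}0.pkl","wb"))
    cv2.imwrite(f"pics/{n}0.png",f["image"][:,:,::-1])
    R,t=np.array(f["R"]),np.array(f["t"]); print(n,f["fx"],f["cx"],f["cy"],(-R.T@t).round(3),R[2].round(3), (f["range_z"]>0).mean())
s=robot.sense(); print(s["t"],s["tcp_pos"],s["tcp_rot"],robot.nose_length)
E
```

```text
pics
scene 521.0296623951867 316.4729597703036 227.67912688918668 [ 1.106 -0.593  0.878] [-0.522  0.509 -0.684] 0.9959830729166667
top 509.9038172094935 317.692392305042 241.10379908892477 [ 0.342 -0.011  1.178] [ 0.14   0.026 -0.99 ] 0.9960579427083334
0.1 [0.22734497 0.63504243 0.24136933] [-3.13986910e+00  6.74152996e-05  2.79780490e+00] 0.011
```

View pics/scene0.png

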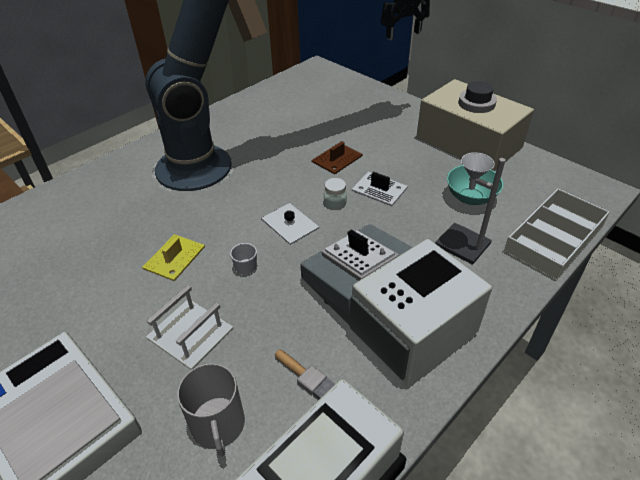

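View pics/top0.png

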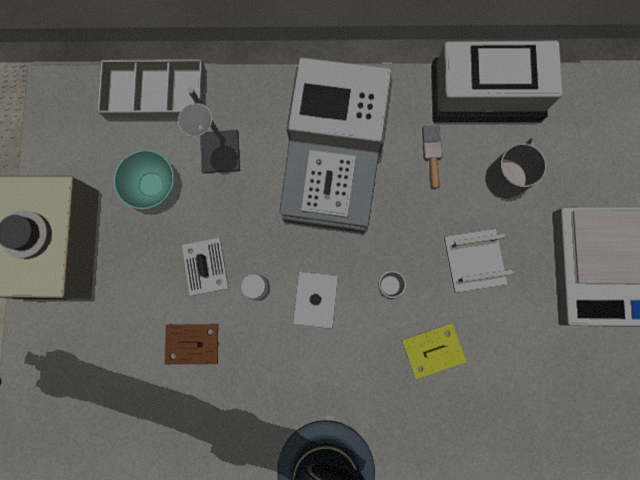

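The scene view shows the slotted screen at about (380,187), the round-hole screen on the deck at (360,252) and the rack at (190,330). In the top view they are at (205,266), (328,183) and (476,261). The brown plate (191,344) and the yellow plate (434,350) are look-alikes to leave alone.

```bash
cat > h.py <<'E'
import numpy as np, cv2, pickle
def rays(f,uv):
    "camera centre and world ray directions (unit camera z) of pixels"
    uv=np.atleast_2d(uv).astype(float); R,t=np.array(f["R"]),np.array(f["t"])
    d=np.c_[(uv[:,0]-f["cx"])/f["fx"],(uv[:,1]-f["cy"])/f["fy"],np.ones(len(uv))]
    return -R.T@t, d@R
def onplane(f,uv,z):
    c,d=rays(f,uv); return c+d*((z-c[2])/d[:,2])[:,None]
def cloud(f):
    v,u=np.mgrid[:480,:640]; c,d=rays(f,np.c_[u.ravel(),v.ravel()])
    return (c+d*f["range_z"].reshape(-1,1)).reshape(480,640,3)
def project(f,X):
    p=np.atleast_2d(X)@np.array(f["R"]).T+np.array(f["t"])
    return np.c_[p[:,0]/p[:,2]*f["fx"]+f["cx"],p[:,1]/p[:,2]*f["fy"]+f["cy"]]
def tri(f1,p1,f2,p2):
    c1,d1=rays(f1,p1);c2,d2=rays(f2,p2)
    s=np.linalg.lstsq(np.c_[d1[0],-d2[0]],c2-c1,rcond=None)[0]
    a,b=c1+d1[0]*s[0],c2+d2[0]*s[1]; return (a+b)/2,np.linalg.norm(a-b)
def rect(P):
    "minAreaRect in mm: centre(m), long, short, angle of the long axis (deg)"
    (x,y),(w,h),a=cv2.minAreaRect((P[:,:2]*1000).astype(np.float32))
    if w<h: w,h,a=h,w,a+90
    return np.round([x/1000,y/1000,w,h,(a+90)%180-90],4)
E
python3 - <<'E'
from h import *
F={n:pickle.load(open(n+"0.pkl","rb")) for n in("scene","top")}
for n,f in F.items():
    C=cloud(f); I=f["image"].astype(int); br=I.min(2); sat=I.max(2)-br
    ct=C[...,2]; print(n)
    # boxes in world: slot, round, rack approx from the top cloud
    for nm,px in dict(slot=(205,266),rnd=(328,183),rack=(476,261)).items():
        f0=F["top"]; c0=cloud(f0)[px[1],px[0]]
        near=(np.abs(C[...,:2]-c0[:2])<0.1).all(2)
        if nm=="slot": ms=dict(plate=(ct>.003)&(ct<.012),grip=(ct>.03)&(ct<.06)&(br<70),top=(ct>.042)&(ct<.06)&(br<70))
        if nm=="rnd": ms=dict(plate=(br>120)&(ct>.07)&(ct<.135),grip=(br<60)&(ct>.115),top=(br<60)&(ct>.138))
        if nm=="rack": ms=dict(rails=(ct>.06)&(ct<.08),base=(ct>.006)&(ct<.03)&(br>120))
        for k,m in ms.items():
            m=(m&near).astype(np.uint8); nl,lab,st,_=cv2.connectedComponentsWithStats(m)
            for l in range(1,nl):
                if st[l,4]<25: continue
                P=C[lab==l]; print(nm,k,st[l,4],rect(P),"mean",P.mean(0).round(4),"z5/95",np.percentile(P[:,2],[5,50,95]).round(4))
E
```

```text
scene
slot plate 621 [  0.4487   0.2803 124.6188  97.9832  12.3255] mean [0.4577 0.2749 0.0054] z5/95 [0.0032 0.0051 0.0085]
slot grip 125 [ 0.4497  0.2808 51.4746 20.0348 15.9728] mean [0.4512 0.2799 0.0399] z5/95 [0.0312 0.0408 0.0462]
slot top 55 [ 0.451   0.2818 46.7134 16.6727 12.6325] mean [0.4507 0.2808 0.0445] z5/95 [0.0423 0.0446 0.0468]
rnd plate 1099 [ 6.241000e-01  2.700000e-03  1.328685e+02  1.150728e+02 -7.944400e+00] mean [ 0.6336 -0.0117  0.1012] z5/95 [0.0871 0.1033 0.1121]
rnd grip 247 [ 6.18700e-01 -4.60000e-03  5.38343e+01  1.27252e+01 -6.81040e+00] mean [ 0.6226 -0.0068  0.1307] z5/95 [0.1171 0.1315 0.1428]
rnd top 60 [ 6.24300e-01 -5.20000e-03  3.58022e+01  1.09994e+01 -9.41080e+00] mean [ 0.6287 -0.0058  0.141 ] z5/95 [0.1384 0.1407 0.1447]
rack rails 356 [  0.4279  -0.3477 110.8644  14.8513 -80.6424] mean [ 0.4298 -0.3497  0.067 ] z5/95 [0.0614 0.0678 0.0708]
rack rails 368 [  0.5063  -0.3343 112.1564  13.5222 -80.6518] mean [ 0.5084 -0.3372  0.0672] z5/95 [0.0616 0.0678 0.0708]
rack base 181 [  0.412   -0.3418  89.8917  19.3028 -80.7952] mean [ 0.4122 -0.3439
[... 1119 characters left out ...]
00  8.17979e+01] mean [ 0.7054 -0.0613  0.1424] z5/95 [0.1385 0.1426 0.1467]
rnd top 76 [ 6.19300e-01 -3.40000e-03  3.64628e+01  1.00244e+01 -1.01316e+01] mean [ 0.6214 -0.0039  0.1417] z5/95 [0.1386 0.142  0.145 ]
rack rails 252 [  0.5043  -0.3337 109.5687  10.2964 -80.7579] mean [ 0.5039 -0.333   0.0696] z5/95 [0.0651 0.0698 0.0736]
rack rails 245 [  0.4255  -0.3465 109.2173   9.9631 -80.9582] mean [ 0.4253 -0.3458  0.0698] z5/95 [0.0662 0.0699 0.0732]
rack base 75 [  0.5284  -0.3696  40.8425  12.6576 -79.6241] mean [ 0.5283 -0.3712  0.0088] z5/95 [0.0063 0.0085 0.0115]
rack base 1678 [  0.4653  -0.3405 128.6417 119.2376   8.8241] mean [ 0.4601 -0.3378  0.0087] z5/95 [0.0064 0.0084 0.0119]
```

```bash
cat >> h.py <<'E'
from scipy.spatial.transform import Rotation as Ro
def deckR(yaw,slope=12): # deck frame: x uphill, z normal (yaw, slope in deg)
    return Ro.from_euler("ZY",[yaw,-slope],degrees=True).as_matrix()
def tool(Rf,flip=0): # tool rpy for a frame: z tool=-z frame; x tool=+x (or -x if flip)
    R=Rf@np.diag([1,-1,-1.]) if not flip else Rf@np.diag([-1,1,-1.])
    return Ro.from_matrix(R).as_euler("xyz")
E
cat > a.py <<'E'
from plant import robot
from h import *
dc=np.array([.6235,-.004,.095]); RD=deckR(-8)
for fl in (0,1):
    for nm,p,R in (("deck",dc+RD@[0,0,.026],RD),("deckhi",dc+RD@[0,0,.3],RD),("rack",[.4665,-.34,.1],deckR(9.2,0)),("rackhi",[.4665,-.34,.38],deckR(9.2,0)),("slot",[.449,.282,.026],deckR(12.5,0)),("slothi",[.449,.282,.36],deckR(12.5,0))):
        q=robot.inverse_kinematics(list(p),list(tool(R,fl))); print(fl,nm,None if q is None else np.round(q,2))
E
python3 a.py
```

```text
0 deck [-0.62  0.51  0.71  1.97 -0.52  0.62 -1.31]
0 deckhi [-0.76  0.07  0.71  1.76 -0.01  1.12 -1.77]
0 rack [-0.19  0.75  1.11  1.94 -0.82  0.99 -0.09]
0 rackhi [-0.15  0.28  0.91  1.61 -0.23  1.36 -0.62]
0 slot [-0.98  0.57  0.44  2.07 -0.42  0.59 -1.6 ]
0 slothi [-1.12  0.15  0.55  1.73 -0.08  1.28 -1.9 ]
1 deck [-0.3   0.43  0.27  1.95 -0.14  0.57  1.48]
1 deckhi [-0.64  0.07  0.57  1.76  0.    1.12  1.36]
1 rack [ 0.88  0.51 -0.43  1.88  0.29  0.81  2.03]
1 rackhi [ 0.9   0.25 -0.43  1.56  0.11  1.36  2.19]
1 slot [-0.59  0.53 -0.06  2.05  0.06  0.56  1.1 ]
1 slothi [-0.67  0.14  0.03  1.71 -0.    1.29  1.15]
```

```bash
python3 - <<'E'
from plant import robot
from h import *
dc=np.array([.6235,-.004,.095]); RD=deckR(-8); o=list(tool(RD,1))
robot.goto([.42,.28,.42],list(tool(deckR(12.5,0),1)))
f=robot.grab_frame("wrist"); pickle.dump(f,open("ws.pkl","wb")); a=f["image"]
robot.goto(list(dc+RD@[0,0,.25]),o)
f=robot.grab_frame("wrist"); pickle.dump(f,open("wd.pkl","wb"))
s=robot.sense(); R,t=np.array(f["R"]),np.array(f["t"])
Rt=Ro.from_euler("xyz",s["tcp_rot"]).as_matrix()
print(s["t"],s["tcp_pos"],Rt.T@(-R.T@t-s["tcp_pos"]),Rt.T@R[2],np.round(s["joint_pos"],2))
cv2.imwrite("pics/w1.png",cv2.resize(np.vstack([a,f["image"]]),(600,900)[:2] if 0 else (400,600))[:,:,::-1])
E
```

```text
3.0583 [0.57223633 0.00553913 0.33991387] [ 0.08335364 -0.00057455 -0.13113873] [-3.23250515e-01 -4.23072644e-05  9.46313427e-01] [-0.4   0.12  0.33  1.81  0.01  1.02  1.35]
```

View pics/w1.png

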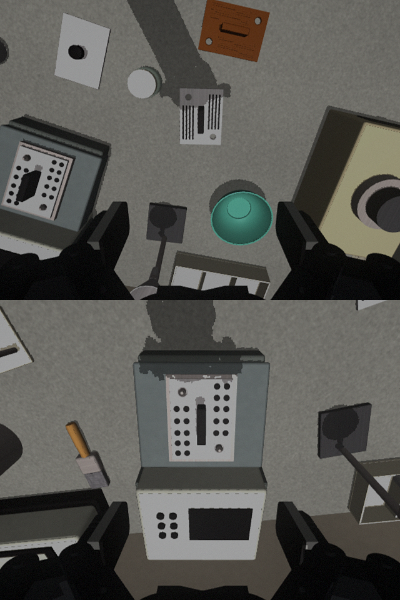

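The upper half shows the slotted screen at (201,117), with its holes at (187,97) and (213,137). The lower half shows the round-hole screen on the deck, with its bar at (201,424) and the pin tips at (182,392) and (219,448).

```bash
cat >> h.py <<'E'
def local(f,R,o,dark=70,zr=(.034,.056)):
    "grip and plate of a screen as seen in frame R,o: centres/sizes in local mm"
    C=(cloud(f)-o)@R; g=f["image"].max(2); out={}
    near=(np.abs(C[...,:2])<[.085,.07]).all(2)
    for k,m in dict(grip=near&(g<dark)&(C[...,2]>zr[0])&(C[...,2]<zr[1])&(np.abs(C[...,1])<.03),plate=near&(g>110)&(C[...,2]>.001)&(C[...,2]<.012)).items():
        m=m.astype(np.uint8); n,lab,st,_=cv2.connectedComponentsWithStats(m)
        if n<2: out[k]=None; continue
        P=C[lab==1+np.argmax(st[1:,4])]; lo,hi=np.percentile(P,[1,99],axis=0)
        out[k]=(rect(P),"z",(np.percentile(P[:,2],[5,50,95])*1e3).round(1),"mid",((lo+hi)/2*1e3).round(1),len(P))
    return out
E
python3 - <<'E'
from h import *
np.set_printoptions(suppress=True)
D=(deckR(-8),np.array([.6235,-.004,.095])); S=(deckR(12.5,0),np.array([.449,.282,0]))
for n,fr in (("wd",D),("top0",D),("scene0",D),("ws",S),("top0",S),("scene0",S)):
    r=local(pickle.load(open(n+".pkl","rb")),*fr)
    print(n,r)
f=pickle.load(open("wd.pkl","rb"));C=(cloud(f)-D[1])@D[0]
near=(np.abs(C[...,:2])<[.065,.05]).all(2)&(np.abs(C[...,2]-.006)<.006)
P=C[near]; print(np.linalg.lstsq(np.c_[P[:,:2],np.ones(len(P))],P[:,2],rcond=None)[0])
E
```

```text
wd {'grip': (array([-0.0019,  0.0002, 49.5292, 10.9465,  0.2458]), 'z', array([44. , 45.6, 46.8]), 'mid', array([-2. ,  0.2, 42. ]), 828), 'plate': (array([  0.0006,   0.0008, 123.5539,  93.4364,   0.1888]), 'z', array([4.4, 5.7, 6.9]), 'mid', array([-1.2,  0.2,  5.6]), 9472)}
top0 {'grip': (array([-0.0009, -0.    , 48.7421, 10.6686, -0.2011]), 'z', array([41.9, 45.6, 48.9]), 'mid', array([-0.8, -0.1, 43.1]), 127), 'plate': (array([ -0.0001,   0.0006, 129.9697, 101.232 ,   0.4022]), 'z', array([2. , 5.9, 9.5]), 'mid', array([0.2, 0.7, 6.1]), 1894)}
scene0 {'grip': (array([ 0.0024, -0.001 , 50.5784, 11.8837, -0.5601]), 'z', array([34.9, 43.4, 46.4]), 'mid', array([ 2. , -1. , 40.6]), 139), 'plate': (array([  0.0003,   0.0011, 122.2618,  92.4882,   0.4793]), 'z', array([2.7, 4.7, 6.7]), 'mid', array([0.9, 0.8, 4.7]), 967)}
ws {'grip': (array([-0.0018,  0.0012, 50.6214, 11.9302, -1.4111]), 'z', array([43.1, 45.2, 46.8]), 'mid', array([-2.4,  0.9, 43.9]), 377), 'plate': (array([  0.0072,   0.0014, 105.453 ,  92.0792,  -1.4067]), 'z', array([3.8, 5.4, 6.9]), 'mid', array([9.2, 1.3, 5.3]), 2639)}
top0 {'grip': (array([-0.0009,  0.0012, 49.3961, 12.3483, -1.5795]), 'z', array([37.2, 45.4, 48.6]), 'mid', array([-0.9,  1.2, 42.6]), 135), 'plate': (array([  0.0027,   0.002 , 126.5694,  91.1456,  -1.8078]), 'z', array([2.3, 5.8, 9.5]), 'mid', array([0.5, 1.9, 6.1]), 1240)}
scene0 {'grip': (array([ 0.0004, -0.0015, 51.2093, 19.8226,  4.5918]), 'z', array([35.1, 42.2, 46.5]), 'mid', array([ 0.9, -0.9, 40.9]), 103), 'plate': (array([  0.0007,   0.0033, 126.4028, 106.5978,   1.4475]), 'z', array([1.8, 4.5, 7.4]), 'mid', array([0.9, 2.4, 4.8]), 585)}
[0.00000256 0.00103087 0.00542443]
```

```bash
python3 - <<'E'
from plant import robot
from h import *
RD=deckR(-7.8); dc=np.array([.6235,-.004,.095])+RD@[-.001,0,0]; o=list(tool(RD,1))
P=lambda h:list(dc+RD@[0,0,h])
robot.grip(.6); robot.goto(P(.12),o)
print(robot.move_straight(P(.024),vel=.06,contact_N=15), robot.sense()["tcp_pos"],P(.024))
robot.grip(0,80); s=robot.sense(); print(s["opening"],s["gripper_force"],s["wrist_force"])
robot.move_straight(P(.060),vel=.05); s=robot.sense(); print(s["t"],s["opening"],s["gripper_force"],s["wrist_force"])
robot.move_straight(P(.16),vel=.12); s=robot.sense(); print(s["t"],s["opening"],s["gripper_force"],s["wrist_force"])
f=robot.grab_frame("wrist"); pickle.dump(f,open("wd2.pkl","wb"))
g=robot.grab_frame("scene"); cv2.imwrite("pics/b.png",np.hstack([cv2.resize(f["image"],(400,300)),g["image"][130:430,250:650]])[:,:,::-1])
E
```

```text
False [ 0.61776326 -0.0031453   0.11866057] [np.float64(0.6175871889684356), np.float64(-0.0031900456391983785), np.float64(0.11826763072679358)]
0.12799029918986266 78.81893277168274 [-1.76868586  0.07617052  3.29874026]
7.1333 0.12691962538237206 77.9218053817749 [-0.34001553 -0.25266828 -2.38390287]
8.1167 0.1308221670868099 77.94703960418701 [-1.19619489 -0.06742478 -3.12357363]
```

View pics/b.png

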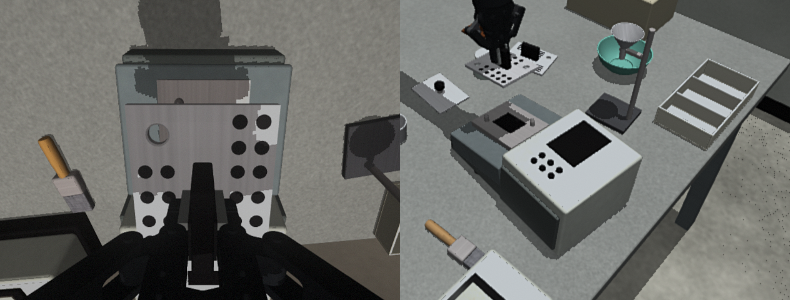

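The screen is held level in the jaws. The left half shows it below the fingers, the right half shows the bare deck with both pins. Next I place it on the rack.

```bash
python3 - <<'E'
from plant import robot
from h import *
RR=deckR(9.2,0); o=list(tool(RR,1)); c=np.array([.466,-.3405])
P=lambda z:[c[0],c[1],z]
s=robot.sense(); p=s["tcp_pos"]
robot.move_straight([p[0]-.05,p[1],.34],vel=.25)
robot.goto(P(.30),o)
robot.move_straight(P(.115),vel=.15)
f=robot.grab_frame("wrist"); pickle.dump(f,open("wr.pkl","wb"))
g=robot.grab_frame("scene"); pickle.dump(g,open("sr.pkl","wb"))
C=cloud(f); Q=(C-[*c,0])@RR
m=(np.abs(Q[...,1])<.045)&(Q[...,0]<-.02)&(Q[...,0]>-.06)&(np.abs(Q[...,2]-.095)<.02)
A=Q[m]; print("plate plane",np.linalg.lstsq(np.c_[A[:,:2],np.ones(len(A))],A[:,2],rcond=None)[0], len(A), rect(A))
s=robot.sense(); print(s["t"],s["tcp_pos"],s["wrist_force"])
print(robot.move_straight(P(.090),vel=.03,contact_N=6)); s=robot.sense(); print(s["tcp_pos"],s["wrist_force"],s["t"])
cv2.imwrite("pics/c.png",np.hstack([cv2.resize(robot.grab_frame("wrist")["image"],(400,300)),robot.grab_frame("scene")["image"][230:430,100:360].repeat(1,0)[:, :].copy() if 0 else cv2.resize(robot.grab_frame("scene")["image"][230:430,100:360],(390,300))])[:,:,::-1])
E
```

```text
plate plane [0.03706248 0.00095944 0.09891368] 24334 [-4.00000e-02 -4.00000e-04  8.92754e+01  3.99863e+01  8.99991e+01]
11.575 [ 0.46653878 -0.34086137  0.11589799] [-0.75581734  0.19809375 -3.51340695]
True
[ 0.46580274 -0.34032053  0.09412345] [-0.41530117  0.26224349  3.29252223] 12.2417
```

View pics/c.png

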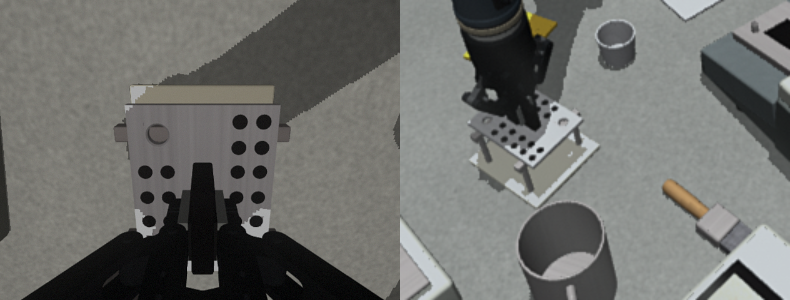

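It sits square over both rails with a contact at the expected height. Next I press down 1.5 mm, release and check, then look at the deck from two places and at the slotted screen.

```bash
python3 - <<'E'
from plant import robot
from h import *
np.set_printoptions(suppress=True)
RR=deckR(9.2,0); o=list(tool(RR,1)); c=np.array([.466,-.3405])
P=lambda z:[c[0],c[1],z]
robot.move_straight(P(.0925),vel=.02,contact_N=12); print(robot.sense()["tcp_pos"],robot.sense()["wrist_force"])
robot.grip(.3); robot.sleep(.3)
robot.move_straight(P(.16),vel=.1); robot.move_straight([c[0]-.06,c[1],.32],vel=.25)
f=robot.grab_frame("wrist"); pickle.dump(f,open("wr2.pkl","wb"))
print("rack screen",local(f,RR,np.array([*c,.07])),local(robot.grab_frame("top"),RR,np.array([*c,.07])))
Q=(cloud(f)-[*c,.07])@RR; m=(np.abs(Q[...,:2])<[.055,.04]).all(2)&(np.abs(Q[...,2]-.006)<.006); A=Q[m]
print("plane",np.linalg.lstsq(np.c_[A[:,:2],np.ones(len(A))],A[:,2],rcond=None)[0])
RD=deckR(-7.8); dc=np.array([.6235,-.004,.095]); od=list(tool(RD,1))
robot.goto(list(dc+RD@[-.03,.01,.24]),od); a=robot.grab_frame("wrist"); pickle.dump(a,open("d1.pkl","wb"))
robot.move_straight(list(dc+RD@[.01,-.02,.17]),vel=.15); b=robot.grab_frame("wrist"); pickle.dump(b,open("d2.pkl","wb"))
pickle.dump(robot.grab_frame("top"),open("top1.pkl","wb"));pickle.dump(robot.grab_frame("scene"),open("scene1.pkl","wb"))
robot.move_straight(list(dc+RD@[-.03,.0,.25]),vel=.2)
RS=deckR(11,0); robot.goto([.47,.283,.26],list(tool(RS,1)))
e=robot.grab_frame("wrist"); pickle.dump(e,open("s1.pkl","wb"))
print("slot",local(e,RS,np.array([.449,.282,0]))); print(robot.sense()["t"])
cv2.imwrite("pics/d.png",np.vstack([np.hstack([cv2.resize(x["image"],(400,300)) for x in q]) for q in ((f,a),(b,e))])[:,:,::-1])
E
```

```text
[ 0.46581173 -0.34030694  0.09410053] [-4.83250193  4.61236369 14.45757149]
rack screen {'grip': (array([-0.0009, -0.0003, 50.4749, 10.7298, -0.2902]), 'z', array([41.4, 45.3, 46.5]), 'mid', array([-1.2, -0.3, 41.1]), 735), 'plate': (array([ -0.0003,  -0.0004, 120.3646,  90.1573,  -0.0031]), 'z', array([4.2, 5.5, 6.7]), 'mid', array([ 0.5, -0.4,  5.4]), 6685)} {'grip': (array([-0.0001,  0.0009, 49.4306, 13.3462,  1.1572]), 'z', array([35.3, 45.4, 48.4]), 'mid', array([-0.1,  0.9, 42.1]), 177), 'plate': (array([ -0.0003,  -0.0005, 121.1384,  91.5916,  -0.973 ]), 'z', array([2.6, 6. , 9.6]), 'mid', array([ 1.4, -0. ,  6.1]), 1345)}
plane [-0.00062317  0.00075119  0.00546773]
slot {'grip': (array([-0.002 ,  0.0011, 49.5874, 11.9541,  0.5013]), 'z', array([43.6, 45.3, 46.7]), 'mid', array([-2.1,  1.3, 41.4]), 888), 'plate': (array([  0.0373,   0.0021,  91.9253,  42.2098, -89.0664]), 'z', array([4.1, 5.5, 6.8]), 'mid', array([38.1,  1.8,  5.4]), 2357)}
19.0833
```

View pics/d.png

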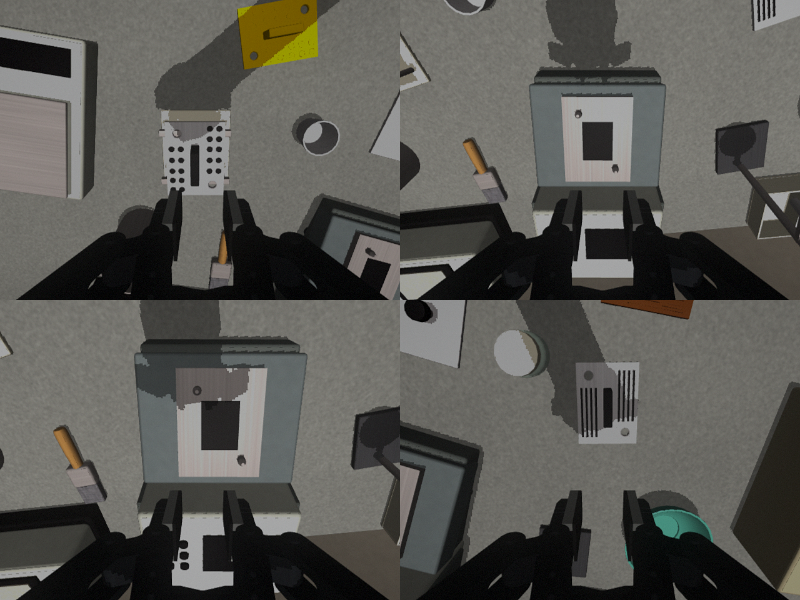

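The round screen lies square on the rack (top left). The pins show at (578,114) and (614,168) in d1 (top right) and at (197,390) and (241,460) in d2. The slotted screen is free, with its bar at (607,407).

```bash
python3 - <<'E'
from h import *
np.set_printoptions(suppress=True,precision=4)
RD=deckR(-7.8); dc=np.array([.6235,-.004,.095])
for n in ("d1","d2","top1"):
    f=pickle.load(open(n+".pkl","rb")); C=(cloud(f)-dc)@RD; g=f["image"].max(2)
    for s in (1,-1):
        near=(np.hypot(C[...,0]-s*.042,C[...,1]-s*.027)<.012)
        for lo,hi in ((.004,.010),(.013,.021)):
            A=C[near&(C[...,2]>lo)&(C[...,2]<hi)]
            if len(A)>3: a,b=np.percentile(A,[2,98],axis=0)*1e3; print(n,s,lo,len(A),"lo",a.round(1),"hi",b.round(1),"mid",((a+b)/2).round(1))
    m=((np.abs(C[...,:2])<[.08,.065]).all(2)&(np.abs(C[...,2])<.006)&(g>105)).astype(np.uint8)
    nl,lab,st,_=cv2.connectedComponentsWithStats(m); P=C[lab==1+np.argmax(st[1:,4])]
    print(n,"face",rect(P),"plane",np.linalg.lstsq(np.c_[P[:,:2],np.ones(len(P))],P[:,2],rcond=None)[0])
    m=((np.abs(C[...,:2])<[.045,.04]).all(2)&(np.abs(C[...,2])<.006)&(g<50)).astype(np.uint8)
    nl,lab,st,_=cv2.connectedComponentsWithStats(m); P=C[lab==1+np.argmax(st[1:,4])]; print(n,"black",rect(P),len(P))
E
```

```text
d1 1 0.004 30 lo [35.6 22.2  4.2] hi [40.3 31.8  9.9] mid [37.9 27.   7. ]
d1 1 0.013 50 lo [36.4 24.  13.4] hi [42.4 30.5 18.4] mid [39.4 27.2 15.9]
d1 -1 0.004 20 lo [-48.4 -31.    4.6] hi [-41.4 -21.8   9.7] mid [-44.9 -26.4   7.2]
d1 -1 0.013 64 lo [-47.2 -30.   13.3] hi [-40.2 -23.1  18.5] mid [-43.7 -26.5  15.9]
d1 face [ -0.0013   0.0002 131.9486 102.2367  -0.219 ] plane [-0.0006 -0.0006 -0.0003]
d1 black [-0.0011  0.0006 58.1297 43.7663 -0.0999] 2798
d2 1 0.004 47 lo [35.5 22.3  4.9] hi [41.7 31.2  9.9] mid [38.6 26.7  7.4]
d2 1 0.013 83 lo [36.7 23.5 13.4] hi [42.5 30.5 18.3] mid [39.6 27.  15.8]
d2 -1 0.004 16 lo [-48.4 -31.    5.7] hi [-41.5 -22.2  10. ] mid [-44.9 -26.6   7.9]
d2 -1 0.013 101 lo [-47.  -30.4  13.2] hi [-40.4 -23.6  18.8] mid [-43.7 -27.   16. ]
d2 face [ -0.0009   0.0003 132.0844 102.3438  -0.153 ] plane [-0.0003 -0.0005 -0.0003]
d2 black [-0.0009  0.0005 59.3094 44.2624 -0.1038] 4577Traceback (most recent call last):
  File "<stdin>", line 12, in <module>
    return _wrapfunc(a, 'argmax', axis=axis, out=out, **kwds)
    return bound(*args, **kwds)
ValueError: attempt to get argmax of an empty sequence
```

Deck centre reads (-1.0, +0.3) mm in my deck frame, yaw -7.9°, slope confirmed. I pick up the slotted screen, then measure how it sits in the hand compared with the round one (same camera-to-tool geometry).

```bash
cat >> h.py <<'E'
def camcloud(f):
    v,u=np.mgrid[:480,:640]; z=f["range_z"]
    return np.stack([(u-f["cx"])/f["fx"]*z,(v-f["cy"])/f["fy"]*z,z],-1)
TCP2CAM=np.array([.08335,-.0006,-.13114]); _a=np.arctan2(.32325,.94631)
RTC=Ro.from_euler("y",-_a).as_matrix()@np.array([[0,-1,0],[1,0,0],[0,0,1.]]) # cam->tool, checked at use
def toolcloud(f,R=None): return camcloud(f)@(RTC if R is None else R).T+TCP2CAM
E
python3 - <<'E'
from plant import robot
from h import *
np.set_printoptions(suppress=True,precision=4)
e=pickle.load(open("s1.pkl","rb")); s=robot.sense()
Rt=Ro.from_euler("xyz",s["tcp_rot"]).as_matrix(); RTCm=Rt.T@np.array(e["R"]).T; np.save("rtc.npy",RTCm); print(RTCm, "\n",RTC)
RS=deckR(11.5,0); c=np.array([.449,.282,0]); Q=(cloud(e)-c)@RS
m=((np.abs(Q[...,:2])<[.09,.07]).all(2)&(Q[...,2]>.0028)&(Q[...,2]<.0085)).astype(np.uint8)
m=cv2.morphologyEx(m,cv2.MORPH_OPEN,np.ones((3,3),np.uint8)); print("slot plate",rect(Q[m>0]), local(e,RS,c)["grip"])
P0=c+RS@[-.0012,.0014,0]; o=list(tool(RS,1)); P=lambda z:[P0[0],P0[1],z]
robot.grip(.6); robot.goto(P(.12),o)
print(robot.move_straight(P(.024),vel=.07,contact_N=15), robot.sense()["tcp_pos"],robot.sense()["tcp_rot"],o)
robot.grip(0,80); s=robot.sense(); print(s["opening"],s["wrist_force"])
robot.move_straight(P(.06),vel=.06); robot.move_straight(P(.30),vel=.2)
f=robot.grab_frame("wrist"); pickle.dump(f,open("ws2.pkl","wb")); s=robot.sense(); print(s["t"],s["opening"],s["tcp_pos"],s["tcp_rot"],s["wrist_force"])
pickle.dump(robot.grab_frame("scene"),open("sc2.pkl","wb"))
for n in ("wd2","ws2"):
    T=toolcloud(pickle.load(open(n+".pkl","rb")),RTCm)
    m=((T[...,0]>.015)&(T[...,0]<.075)&(np.abs(T[...,1])<.06)&(T[...,2]>.008)&(T[...,2]<.030)).astype(np.uint8)
    A=T[m>0]; 
    for k in range(3):
        q=np.linalg.lstsq(np.c_[A[:,:2],np.ones(len(A))],A[:,2],rcond=None)[0]; A=A[np.abs(A@[-q[0],-q[1],1]-q[2])<.003]
    print(n,"plane",q,len(A),rect(A),"x99.5",np.percentile(A[:,0],99.5),"y",np.percentile(A[:,1],[.5,99.5]))
im=pickle.load(open("wd2.pkl","rb"))["image"]; cv2.imwrite("pics/e.png",np.hstack([cv2.resize(im,(400,300)),cv2.resize(f["image"],(400,300))])[:,:,::-1])
E
```

```text
[[ 0.0003 -0.9463 -0.3232]
 [ 1.      0.0004  0.    ]
 [ 0.0001 -0.3232  0.9463]] 
 [[ 0.     -0.9463 -0.3233]
 [ 1.      0.      0.    ]
 [ 0.     -0.3233  0.9463]]
slot plate [ -0.0015   0.0013 120.3025  90.1942  -0.2332] (array([-0.002 ,  0.0012, 49.5874, 11.9541,  0.0013]), 'z', array([43.6, 45.3, 46.7]), 'mid', array([-2.1,  1.2, 41.4]), 888)
False [0.4478 0.2833 0.0244] [ 3.1412  0.0009 -2.9409] [np.float64(-3.141592653589793), np.float64(0.0), np.float64(-2.9408797896104453)]
0.13153038269548403 [-0.4355 -0.6085  5.327 ]
24.1917 0.12720952833268998 [0.4469 0.2827 0.2986] [-3.1404 -0.0025 -2.9408] [ 0.1414 -0.2956 -0.9653]
wd2 plane [ 0.0031 -0.0009  0.0185] 26272 [  0.0378  -0.0008  90.7515  45.5948 -89.9646] x99.5 0.06036460939272822 y [-0.0453  0.0439]
ws2 plane [ 0.0041 -0.0007  0.0188] 26123 [ 0.0378 -0.0007 90.7033 45.502  89.9999] x99.5 0.060285746645896886 y [-0.0452  0.0439]
```

View pics/e.png

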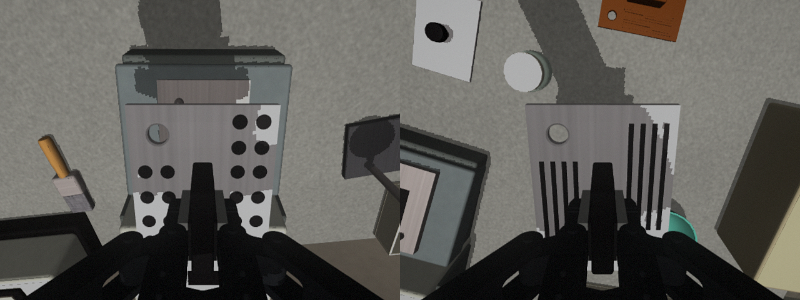

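In-hand position matches the round screen to within 0.1 mm, so the same TCP pose over the deck should fit. I approach along the deck normal with a contact guard.

```bash
python3 - <<'E'
from plant import robot
from h import *
np.set_printoptions(suppress=True,precision=4)
RD=deckR(-7.9); dc=np.array([.6235,-.004,.095])+RD@[-.001,.0002,0]; o=list(tool(RD,1))
P=lambda h:list(dc+RD@[0,0,h])
def rep(n):
    s=robot.sense(); q=(np.array(s["tcp_pos"])-dc)@RD*1e3; Rt=Ro.from_euler("xyz",s["tcp_rot"]).as_matrix()
    print(n,round(s["t"],2),q,"tilt/yaw mrad",Ro.from_matrix(Ro.from_euler("xyz",o).as_matrix().T@Rt).as_rotvec()*1e3,s["wrist_force"])
robot.move_straight([.43,.26,.37],vel=.2)
robot.goto(P(.26),o); robot.move_straight(P(.09),vel=.12); robot.move_straight(P(.047),vel=.05); robot.sleep(.3); rep("above")
f=robot.grab_frame("wrist")
print(robot.move_straight(P(.036),vel=.02,contact_N=6)); rep("entry")
g=robot.grab_frame("wrist"); h=robot.grab_frame("scene")
cv2.imwrite("pics/f.png",np.hstack([x for x in (f["image"][120:420,150:400],g["image"][120:420,150:400],cv2.resize(h["image"][215:295,310:390],(300,300)))])[:,:,::-1])
E
```

```text
above 28.77 [ 0.1296  0.084  47.2532] tilt/yaw mrad [-0.1951 -0.4398 -0.0525] [ 0.0501  0.2462 -1.4277]
False
entry 29.52 [ 0.0253 -0.0386 35.937 ] tilt/yaw mrad [0.0785 0.0539 0.0061] [ 0.0773  0.8308 -2.1702]
```

View pics/f.png

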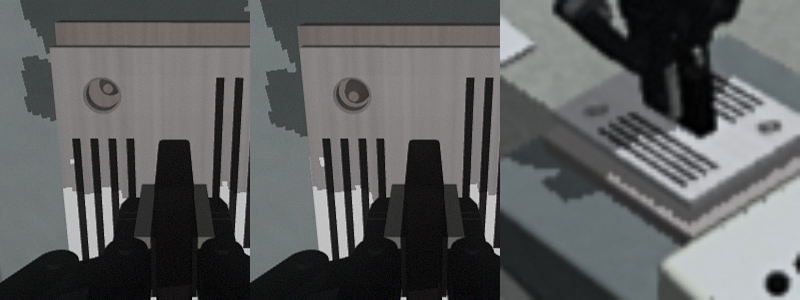

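The pin tip shows in the front hole (108,92 and then 353,92), and in the scene crop both tips stand in their holes. I continue down.

```bash
python3 - <<'E'
from plant import robot
from h import *
np.set_printoptions(suppress=True,precision=4)
RD=deckR(-7.9); dc=np.array([.6235,-.004,.095])+RD@[-.001,.0002,0]
P=lambda h:list(dc+RD@[0,0,h])
print(robot.move_straight(P(.0215),vel=.02,contact_N=8))
s=robot.sense(); print(s["t"],(np.array(s["tcp_pos"])-dc)@RD*1e3,s["wrist_force"]@RD)
f=robot.grab_frame("wrist"); pickle.dump(f,open("fin.pkl","wb")); T=toolcloud(f,np.load("rtc.npy"))
D=(cloud(f)-dc)@RD
A=D[(np.abs(D[...,1])<.044)&(D[...,0]<-.03)&(D[...,0]>-.058)&(np.abs(D[...,2]-.008)<.006)]
print("plate top z in deck frame",np.percentile(A[:,2],[5,50,95])*1e3)
E
```

```text
True
30.1917 [-0.1719  0.0145 24.6369] [-0.6232  0.5377  3.3948]
plate top z in deck frame [4.7485 5.7915 6.921 ]
```

```bash
python3 - <<'E'
from plant import robot
from h import *
np.set_printoptions(suppress=True,precision=4)
RD=deckR(-7.9); dc=np.array([.6235,-.004,.095])+RD@[-.001,.0002,0]
P=lambda h:list(dc+RD@[0,0,h])
print(robot.move_straight(P(.0225),vel=.02,contact_N=10)); s=robot.sense(); print((np.array(s["tcp_pos"])-dc)@RD*1e3,s["wrist_force"]@RD)
robot.grip(.3); robot.sleep(.3); robot.move_straight(P(.09),vel=.1); robot.move_straight(list(dc+RD@[-.03,0,.24]),vel=.2)
f=robot.grab_frame("wrist"); pickle.dump(f,open("fin2.pkl","wb")); print(local(f,RD,dc))
D=(cloud(f)-dc)@RD; A=D[(np.abs(D[...,:2])<[.055,.04]).all(2)&(np.abs(D[...,2]-.006)<.006)]
print("plane",np.linalg.lstsq(np.c_[A[:,:2],np.ones(len(A))],A[:,2],rcond=None)[0])
t=robot.grab_frame("top"); RR=deckR(9.2,0); print("rack",local(t,RR,np.array([.466,-.3405,.07])))
print(robot.sense()["t"])
cv2.imwrite("pics/g.png",np.hstack([cv2.resize(f["image"],(400,300)),cv2.resize(t["image"],(400,300))])[:,:,::-1])
E
```

```text
False
[-0.1524  0.0255 24.592 ] [-7.6583 -0.2076 20.6809]
{'grip': (array([-0.0007, -0.0006, 50.5208, 11.7314,  0.1437]), 'z', array([43.4, 45.5, 46.7]), 'mid', array([-1.1, -0.5, 42. ]), 856), 'plate': (array([  0.0009,  -0.0008, 123.3447,  92.6312,  -0.1202]), 'z', array([4.4, 5.7, 6.9]), 'mid', array([-0.7, -0.6,  5.7]), 8844)}
plane [-0.0006  0.0001  0.0057]
rack {'grip': (array([-0.0006,  0.0008, 49.1299, 12.6107, -0.9787]), 'z', array([36.7, 45.2, 48.7]), 'mid', array([-0.3,  0.8, 42.1]), 171), 'plate': (array([ -0.0002,   0.0004, 120.2193, 108.0685,   0.0748]), 'z', array([2.6, 5.9, 9.3]), 'mid', array([-0.4,  0.1,  5.8]), 1714)}
32.925
```

View pics/g.png

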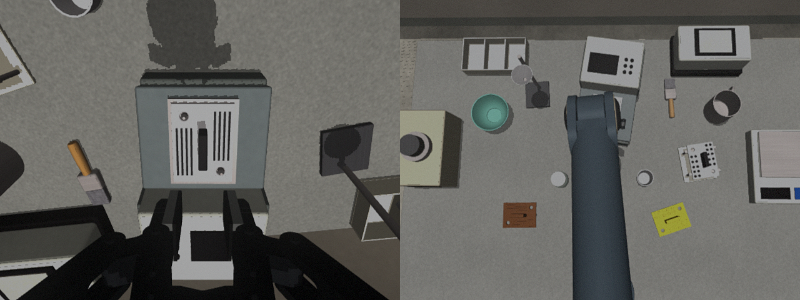

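The slotted screen lies flush on the deck, with the pins through both holes at (182,115) and (219,170). The round screen is on the rack at (704,160), and the bystanders look undisturbed. I hand in the job.

```bash
python3 -c "
from plant import robot
print(robot.close_job())"
```

```text
the job is handed in; nothing more can be done
None
```

Job handed in at about 33 s: by my last camera check the round-hole screen lay level and centred on the rack rails and the slotted screen flush on the deck over both pins, both released; the verdict itself was not shown to me.

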